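Tamp the stone chunks level in the test mould

TASK

In each lane of the steel mould one stone chunk is riding up on its neighbours: take the tamper and press the chunks down with its flat foot, firmly but without pounding, until all six lie flat on the floor of the mould, level with the rim. Touch the stones only with the tamper. Then stand the tamper upright in the middle of its square rubber rest plate and let go, leaving everything else on the bench where it is.

Things in the scene. Friction and masses are not known exactly. Their poses are not given: they have to be found in the camera images.
- mould: heavy open steel mould, fixed to the bench, outer size 102 (x) x 108 (y) x 28 mm high; two lanes side by side in x, each 42 mm wide (x), 96 mm long (y) and 23 mm deep, floor 5 mm thick, walls and divider 6 mm. Origin: centre of its underside, z up
- lane_a (a point): centre of the mouth of one lane, at rim height (28 mm above the bench); x across the lane, y along it; mould's x = -24 mm
- lane_b (a point): the same for the other lane; mould's x = +24 mm
- stone_a1: grey crushed-stone chunk in lane_a, 30 mm long (along the lane, y) x 38 mm wide x 24 mm high, flat top and bottom, bevelled ends; end stone of its lane, flat on the lane floor at the start, about 21 mm towards -y from the lane's middle. Origin: centre of its underside; on the lane floor this is 5 mm above the mould's origin, the top 1 mm above the rim
- stone_a2: grey crushed-stone chunk in lane_a, 28 mm long (along the lane, y) x 38 mm wide x 24 mm high, flat top and bottom, bevelled ends; middle one, starts wedged about 20 mm high on its neighbours' bevels; pressed by a flat face (some 5 to 20 N) it shoves them apart and drops to the floor. Origin: centre of its underside; on the lane floor this is 5 mm above the mould's origin, the top 1 mm above the rim
- stone_a3: grey crushed-stone chunk in lane_a, 30 mm long (along the lane, y) x 38 mm wide x 24 mm high, flat top and bottom, bevelled ends; end stone of its lane, flat on the lane floor at the start, about 21 mm towards +y from the lane's middle. Origin: centre of its underside; on the lane floor this is 5 mm above the mould's origin, the top 1 mm above the rim
- stone_b1: grey crushed-stone chunk in lane_b, 30 mm long (along the lane, y) x 38 mm wide x 24 mm high, flat top and bottom, bevelled ends; end stone of its lane, flat on the lane floor at the start, about 21 mm towards -y from the lane's middle. Origin: centre of its underside; on the lane floor this is 5 mm above the mould's origin, the top 1 mm above the rim
- stone_b2: grey crushed-stone chunk in lane_b, 28 mm long (along the lane, y) x 38 mm wide x 24 mm high, flat top and bottom, bevelled ends; middle one, starts wedged about 20 mm high on its neighbours' bevels; pressed by a flat face (some 5 to 20 N) it shoves them apart and drops to the floor. Origin: centre of its underside; on the lane floor this is 5 mm above the mould's origin, the top 1 mm above the rim
- stone_b3: grey crushed-stone chunk in lane_b, 30 mm long (along the lane, y) x 38 mm wide x 24 mm high, flat top and bottom, bevelled ends; end stone of its lane, flat on the lane floor at the start, about 21 mm towards +y from the lane's middle. Origin: centre of its underside; on the lane floor this is 5 mm above the mould's origin, the top 1 mm above the rim
- tamper: hand tamper, 0.4 kg, standing on its foot: flat steel foot 36 (x) x 64 (y) x 10 mm, round 16 mm stem, wooden grip block 26 (x) x 60 (y) mm from 60 to 106 mm above the foot's underside. Origin: centre of the foot's underside, z up the stem. Take the grip across its 26 mm (x) from above
- tamper_grip (a point): middle of the grip block, on the stem's axis, 85 mm above the foot's underside; axes as the tamper's
- rest_plate: square black rubber rest plate for the tamper, 110 x 110 x 6 mm, fixed flat on the bench. Origin: centre of its underside, so its top is at z = 6 mm
- jar: round lidded plastic sample jar, 60 mm across, 75 mm tall, standing; bystander, leave alone
- weight: steel knobbed calibration weight, 48 mm across, 62 mm tall; bystander, leave alone
- screwdriver: screwdriver lying on the bench; bystander, leave alone
- brush: small brush lying on the bench; bystander, leave alone
- cup: white plastic cup, 60 mm across, 55 mm tall; bystander, leave alone
- caliper: caliper lying flat, about 150 mm long; bystander, leave alone
Mind the look-alikes: they are no part of the job. Leave any green look-alike of the stone_a2 alone. Several things look just like the tamper: the one meant starts farthest from the robot's base.

How it is judged:
By the outcome, as a careful person would: the job done as asked, in the order asked, and still so for the second after the job is handed in, with the robot touching nothing.
It also fails if it takes over 51 s, if anything falls off the work surface, if the arm or the gripper's body presses on something with over 40 N, if the wrist force passes 120 N, or if a joint passes its speed limit or range.

ROBOT

A 6-joint arm with a two-finger parallel gripper is mounted at the origin on the work surface. World frame = base frame: x ahead of the robot, y to its left, z up, the work surface at z = 0. Lengths are in mm, angles in rad, forces in N, time in s.
With the tool pointing down it reaches from about 275 to 1000 mm from the base axis. Payload 8.4 kg.
Tool frame: the origin (TCP) lies at the very end of the fingers, on their centre line; the grasp point (between the pads) lies r.hold_point_z behind it (r.hold_point_z is the distance from the TCP to the grasp point, in mm); x points along the fingers, z is the direction in which the jaws open and shut, and the axes are right-handed (so a half turn about x gives the same grasp; the last joint's range is limited). The gripper opens to 85 mm and grips with 20 to 120 N. Pads are 22 mm wide; open, the fingers measure 114 mm over their backs; the gripper's body (76 mm by 85 mm) begins 54 mm behind the grasp point. The pads swing forward as they close: fully open they stand 13 mm farther back than shut.
Start: joints at [-1.268, 0.353, 1.633, -0, 1.155, -0.002], TCP at [187.562, -596.195, 231.281] pointing down, gripper open.
Joint ranges: [-2.63, 2.63], [-0.92, 2.1], [0.06, 2.66], [-1.3, 4.44], [0, 2.69], [-3.02, 3.02]. Speed limits (rad/s): [2.22, 2.22, 2.79, 3.14, 3.14, 3.14].

INTERFACE

Orientations are given as [roll, pitch, yaw] about the fixed x, y, z axes, in that order (R = Rz(yaw) Ry(pitch) Rx(roll)).
In Python, from rig import r gives the robot as it stands.
- The arm moves only by the tool jog_arm, never from a script. Its argument "series" is a list of rows, each a list of 7 numbers: the turn, a rotation vector about the tool's x, y, z in degrees, then the shift along the tool's x, y, z in cm, then the opening, from 0 (shut) to 1 (fully open). In form: [[wx, wy, wz, tx, ty, tz, fingers], ...]. A call has 1 to 20 rows; each row shifts and turns the commanded pose from where the row before left it, along the tool's axes as they then stand; what a row does not reach is not made up. A row lasts 1/10 s, in which the tool goes at most 50 mm and 8.59 degrees, less where a joint would pass 70% of its speed; a pose out of reach is approached as far as the arm can. A call with a gripper value outside its range is refused whole. The fingers move at their own pace and stop on an object; "force" is the grip in N (left out, the last holds). Time passes only in rows, so rows that do not move let the fingers close. It gives the time, the measured TCP pose, the force and the opening at its end, in the units of the state.
- r.sense(): the state, without advancing time (a new reading comes with each control period).
- r.grab_frame(name): name is "scene" or "side" or "wrist"; returns (picture, depth): 420x560x3 uint8, red, green, blue; 420x560 float32, mm along the optical axis (not along the pixel's ray), 0 where there is no reading.
- r.get_calibration(name): a dict with "mtx" (3x3 intrinsics, pixels), "position" and "rotation" of the camera in the world; the wrist camera has in their place "mount" (4x4, takes a point from camera to tool coordinates, whose origin is the TCP and whose axes are the tool frame's). Camera axes: x right, y down, z forward; pixel columns grow to the right and rows downward; lengths in mm; the calibration is good to about 2 mm. A picture is of the moment at which its call begins: read the wrist's pose just before it. get_calibration takes no time and is no camera call.
- r.sign_off(): hands the job in, once; it reports no verdict.
The state is a dict: "clock": time; "qpos": joint angles; "qvel": joint speeds; "joint_efforts": joint torques, N m; "eef_pos": TCP position; "tcp_rot": TCP orientation; "contact_force": force on the tool from outside, world axes, zero at the start; "wrist_torque": the same for the moment, N m; "opening": opening from 0.0 (shut) to 1.0 (fully open).
Only numpy, scipy, OpenCV 4.12 (cv2) and the standard library are available. Lean on these libraries where they do the work, as an engineer would, in place of code of your own. Each camera call takes 0.05 s, during which the arm holds its last target.

## Working session

There is one attempt and no reset: what is moved stays moved. The work goes in short steps, Python scripts to look and compute and a tool call to move; the robot and the scene stay as the last step left them, time stands still between calls to the robot, and variables do not carry over. Pictures are saved under pics/ and viewed, and the job is handed in when it is done.

Besides the shell and the picture viewer there is one more tool, called in YAML: its name, and indented under it one key for each argument. jog_arm: Moves the arm, as the interface text tells. Its arguments: {"type":"object","properties":{"series":{"type":"array"},"force":{"type":"number"}},"required":["series"]}

```bash
ls; mkdir -p pics; cat > h.py <<'E'
import numpy as np, cv2
from rig import r
def snap(n,tag):
    s=r.sense(); im,d=r.grab_frame(n); c=r.get_calibration(n)
    cv2.imwrite(f'pics/{tag}.png',im[:,:,::-1]); np.savez(f'pics/{tag}.npz',im=im,d=d,p=s['eef_pos'],o=s['tcp_rot'],**{k:np.array(v) for k,v in c.items()})
    return s,im,d,c
E
python3 - <<'E'
from h import *
for n in ('scene','side'):
    s,im,d,c=snap(n,n+'0'); print(n,c)
print(s, r.hold_point_z)
E
```

```text
pics
scene {'mtx': array([[470.0536989 ,   0.        , 282.792628  ],
       [  0.        , 470.0536989 , 209.60815422],
       [  0.        ,   0.        ,   1.        ]]), 'position': array([959.53064153, 651.23726613, 979.31970084]), 'rotation': array([-2.44320041,  0.00357237,  2.59321576])}
side {'mtx': array([[481.30192215,   0.        , 282.89900293],
       [  0.        , 481.30192215, 212.78003199],
       [  0.        ,   0.        ,   1.        ]]), 'position': array([ 252.60224351, -577.71031845,  747.6478071 ]), 'rotation': array([-2.38259083,  0.01919497, -0.51046407])}
{'clock': 0.05, 'qpos': array([-1.26836786e+00,  3.53638332e-01,  1.63413941e+00, -2.15491332e-05,
        1.15518202e+00, -2.41978920e-03]), 'qvel': array([-0.0012707 , -0.00049322, -0.00432795, -0.0024738 , -0.0001943 ,
       -0.00191835]), 'joint_efforts': array([ 1.52694713e-03, -6.06887984e+01, -3.43166649e+01,  2.54871329e-04,
        3.89656081e-03,  5.62791286e-06]), 'eef_pos': array([ 187.43377579, -595.7374374 ,  230.56554704]), 'tcp_rot': array([-3.12960149,  1.56942908,  1.88764446]), 'contact_force': array([-0.06523347,  0.12693286,  0.57470878]), 'wrist_torque': array([-0.03924713, -0.01221282, -0.02569094]), 'opening': 1.0002874583410357} 18.700000000000003
```

View pics/scene0.png

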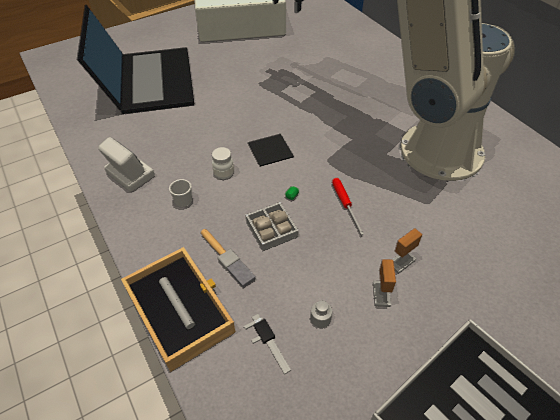

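View pics/side0.png

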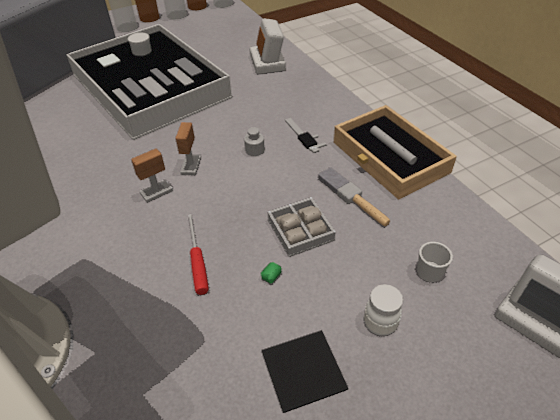

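Two tampers are visible: in scene at (408,245) and (387,280), in side at (150,175) and (187,150). I'll convert these to positions.

```bash
cat >> h.py <<'E'
from scipy.spatial.transform import Rotation as Ro
def cam(tag):
    z=np.load(f'pics/{tag}.npz')
    if 'mount' in z:
        M=z['mount']; Rt=Ro.from_euler('xyz',z['o']).as_matrix()
        return z, Rt@M[:3,:3], Rt@M[:3,3]+z['p']
    return z, Ro.from_euler('xyz',z['rotation']).as_matrix(), z['position']
def cloud(tag):
    z,R,t=cam(tag); d=z['d']; K=z['mtx']; v,u=np.indices(d.shape)
    P=np.stack([(u-K[0,2])/K[0,0]*d,(v-K[1,2])/K[1,1]*d,d],-1)@R.T+t
    P[d<=0]=np.nan
    return P,z['im']
def proj(tag,X):
    z,R,t=cam(tag); p=(np.atleast_2d(X)-t)@R; p=p@z['mtx'].T; return p[:,:2]/p[:,2:]
def onplane(tag,uv,zz):
    z,R,t=cam(tag); uv=np.atleast_2d(uv); q=np.c_[uv,np.ones(len(uv))]@np.linalg.inv(z['mtx']).T@R.T
    return t+q*((zz-t[2])/q[:,2])[:,None]
E
python3 - <<'E'
from h import *
np.set_printoptions(precision=1,suppress=True)
for tag,pts in (('scene0',[(408,240),(402,262),(388,272),(382,297),(273,226),(271,149),(292,192),(450,250)]),('side0',[(148,163),(156,192),(185,138),(190,168),(300,225),(305,370),(271,272)])):
    P,_=cloud(tag)
    for u,v in pts: print(tag,u,v,P[v,u])
for t in('scene0','side0'):
    im=cv2.imread(f'pics/{t}.png')
    a=im[215:315,355:455] if t=='scene0' else im[110:210,120:220]
    b=im[195:255,238:308] if t=='scene0' else im[190:260,260:343]
    cv2.imwrite(f'pics/{t}_c.png',np.hstack([cv2.resize(a,(400,400),interpolation=3),cv2.resize(b,(400,400),interpolation=3)]))
E
```

```text
scene0 408 240 [381.2 251.7 104.2]
scene0 402 262 [376.4 252.3  10.3]
scene0 388 272 [477.  295.6 105.7]
scene0 382 297 [480.2 302.6  10.3]
scene0 273 226 [596.6   2.4  29.1]
scene0 271 149 [ 439.6 -275.5    1.7]
scene0 292 192 [488.5 -77.9  20.9]
scene0 450 250 [242.4 283.5  -0.5]
side0 148 163 [370.1 231.6  98.5]
side0 156 192 [369.7 235.3  11.9]
side0 185 138 [464.7 260.3 107.1]
side0 190 168 [465.7 275.7   9. ]
side0 300 225 [590.7 -16.5  20.7]
side0 305 370 [ 443.  -281.8    7.4]
side0 271 272 [481.5 -95.6  27.9]
```

View pics/scene0_c.png

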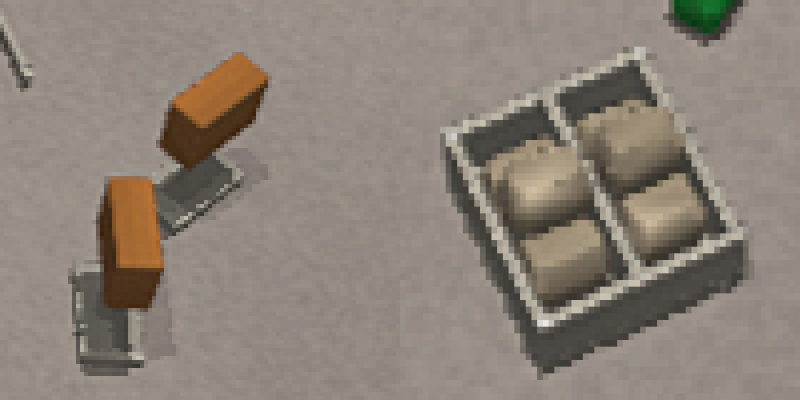

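View pics/side0_c.png

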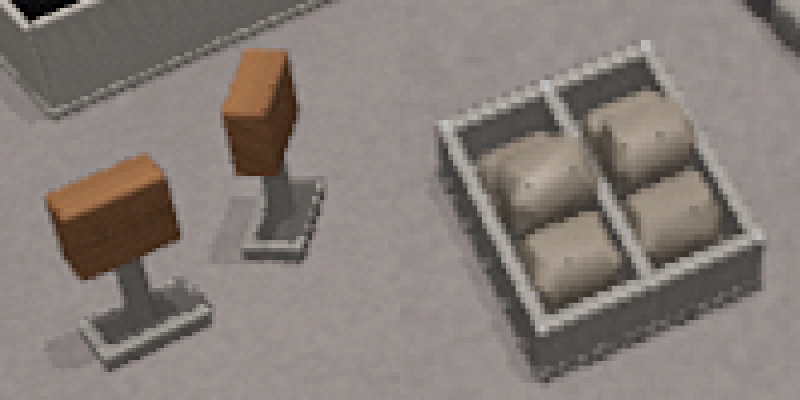

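```bash
cat > fit.py <<'E'
from h import *
np.set_printoptions(precision=1,suppress=True)
def rect(tag,c,rad,z0,z1,mask=None):
    P,im=cloud(tag); m=(np.hypot(P[...,0]-c[0],P[...,1]-c[1])<rad)&(P[...,2]>z0)&(P[...,2]<z1)
    if mask is not None: m&=mask(im.astype(float))
    q=P[m]; rc=cv2.minAreaRect(q[:,:2].astype(np.float32)); return len(q),np.median(q[:,2]),rc
if __name__=='__main__':
  for tag in('scene0','side0'):
    print(tag)
    print('tampT',rect(tag,(472,280),45,98,115))
    print('foot',rect(tag,(472,285),55,7,16))
    print('tamp2T',rect(tag,(375,245),45,98,115))
    print('foot2',rect(tag,(375,250),50,7,16))
    print('mould rim',rect(tag,(592,-8),90,23,60))
    print('plate',rect(tag,(441,-278),90,-10,20,lambda i:i.max(-1)<50))
    P,im=cloud(tag)
    # base table height
    print('table', np.nanmedian(P[260:300,300:340,2]))
E
python3 fit.py
```

```text
scene0
tampT (298, np.float64(105.3127828637862), ((473.01727294921875, 291.4886474609375), (61.776649475097656, 26.414491653442383), 55.186309814453125))
foot (247, np.float64(9.627092038853448), ((473.73675537109375, 292.5850830078125), (63.54271697998047, 36.55171203613281), 55.7906494140625))
tamp2T (259, np.float64(104.76977087480327), ((373.4315185546875, 247.00624084472656), (62.367279052734375, 27.62100601196289), 6.597739219665527))
foot2 (195, np.float64(9.500804722591056), ((372.8414001464844, 247.2606964111328), (64.4748306274414, 36.7481575012207), 6.122480869293213))
mould rim (1013, np.float64(28.519444337977347), ((593.7940673828125, -13.271751403808594), (112.06090545654297, 104.05488586425781), 84.95291137695312))
plate (894, np.float64(4.846484532960233), ((443.8824768066406, -274.26678466796875), (112.93673706054688, 110.26876831054688), 81.71656036376953))
table -0.564279050582968
side0
tampT (250, np.float64(107.54663957956444), ((472.4495544433594, 289.64398193359375), (63.646610260009766, 25.973909378051758), 55.594482421875))
foot (245, np.float64(11.999632587506085), ((471.82611083984375, 289.68829345703125), (67.64698791503906, 37.53237533569336), 57.43719482421875))
tamp2T (328, np.float64(107.12257105934003), ((371.28521728515625, 244.2462615966797), (60.924095153808594, 30.325605392456055), 7.415818214416504))
foot2 (320, np.float64(11.785253854832888), ((371.08990478515625, 245.57872009277344), (63.92942428588867, 40.66098403930664), 5.41752815246582))
mould rim (1804, np.float64(30.5436123905601), ((592.3021850585938, -14.548789978027344), (111.99897766113281, 104.04856872558594), 84.7501220703125))
plate (4303, np.float64(8.139450065171332), ((441.3872375488281, -278.74664306640625), (108.97003936767578, 108.88336181640625), 79.94126892089844))
table 2.2779486073968656
```

```bash
cat >> h.py <<'E'
def st():
    s=r.sense(); R=Ro.from_euler('xyz',s['tcp_rot']).as_matrix()
    return s,R
def plan(target,zyaw=None):
    """remaining: rotation about tool x (deg) [first], then shift in rotated tool axes (cm), tool kept vertical"""
    s,R=st(); p=np.array(s['eef_pos'])
    y0=np.degrees(np.arctan2(R[1,2],R[0,2]))
    if zyaw is None: zyaw=y0
    a=np.radians(zyaw); X=np.array([0,0,-1.]); Z=np.array([np.cos(a),np.sin(a),0]); Y=np.cross(Z,X)
    Rt=np.stack([X,Y,Z],1); w=np.degrees(Ro.from_matrix(R.T@Rt).as_rotvec())
    d=np.array(target)-p
    print('t',round(s['clock'],2),'p',p.round(1),'zyaw',round(y0,2),'j',np.round(s['qpos'],3),'open',round(s['opening'],3),'F',np.round(s['contact_force'],1),'T',np.round(s['wrist_torque'],2))
    print('rotvec deg',w.round(2),'shift cm in target axes',(Rt.T@d/10).round(2),'in current',(R.T@d/10).round(2))
E
python3 - <<'E'
from h import *
for y in(-34.6,145.4): plan((472.7,290.5,180),y)
E
```

```text
t 0.1 p [ 187.4 -595.8  230.6] zyaw -72.54 j [-1.268  0.354  1.634 -0.     1.155 -0.002] open 1.001 F [ 1.1 -0.1 -0.1] T [-0.03  0.02 -0.01]
rotvec deg [-3.794e+01 -7.000e-02 -2.000e-02] shift cm in target axes [  5.06  89.15 -26.85] in current [  5.16  53.81 -75.98]
t 0.1 p [ 187.4 -595.8  230.6] zyaw -72.54 j [-1.268  0.354  1.634 -0.     1.155 -0.002] open 1.001 F [ 1.1 -0.1 -0.1] T [-0.03  0.02 -0.01]
rotvec deg [ 1.4206e+02 -3.0000e-02  9.0000e-02] shift cm in target axes [  5.06 -89.15  26.85] in current [  5.16  53.81 -75.98]
```

jog_arm:
  series:
    - [-7.6, 0, 0, 0, 0, 0, 0.75]
    - [-7.6, 0, 0, 0, 0, 0, 0.75]
    - [-7.6, 0, 0, 0, 0, 0, 0.75]
    - [-7.6, 0, 0, 0, 0, 0, 0.75]
    - [-7.5, 0, 0, 0, 0, 0, 0.75]

```text
clock: 0.6
eef_pos: [187.5, -595.9, 230.9]
tcp_rot: [2.451, 1.57, 1.852]
contact_force: [-0.7, 0.1, 0.6]
opening: 0.751
```

jog_arm:
  series:
    - [0, 0, 0, 0, 4.2, -1.3, 0.75]
    - [0, 0, 0, 0, 4.2, -1.3, 0.75]
    - [0, 0, 0, 0, 4.2, -1.3, 0.75]
    - [0, 0, 0, 0, 4.2, -1.3, 0.75]
    - [0, 0, 0, 0, 4.2, -1.3, 0.75]
    - [0, 0, 0, 0, 4.2, -1.3, 0.75]
    - [0, 0, 0, 0, 4.2, -1.3, 0.75]
    - [0, 0, 0, 0, 4.2, -1.3, 0.75]
    - [0, 0, 0, 0, 4.2, -1.3, 0.75]
    - [0, 0, 0, 0, 4.2, -1.3, 0.75]
    - [0, 0, 0, 0, 4.2, -1.3, 0.75]
    - [0, 0, 0, 0, 4.2, -1.3, 0.75]
    - [0, 0, 0, 0, 4.2, -1.3, 0.75]
    - [0, 0, 0, 0, 4.2, -1.3, 0.75]
    - [0, 0, 0, 0, 4.2, -1.3, 0.75]
    - [0, 0, 0, 0, 4.2, -1.3, 0.75]
    - [0, 0, 0, 0, 4.2, -1.3, 0.75]
    - [0, 0, 0, 0, 4.2, -1.3, 0.75]
    - [0, 0, 0, 0, 4.2, -1.3, 0.75]
    - [0, 0, 0, 0, 4.2, -1.3, 0.75]

```text
clock: 2.6
eef_pos: [451.0, 244.6, 231.0]
tcp_rot: [-1.705, 1.57, -2.309]
contact_force: [0.8, -0.7, -0.1]
opening: 0.748
```

```bash
python3 - <<'E'
from h import *
plan((472.7,290.5,200),-34.6)
E
```

```text
t 2.6 p [451.  244.6 231. ] zyaw -34.61 j [ 0.494  0.179  1.87  -0.     1.093  1.098] open 0.748 F [ 0.8 -0.7 -0.1] T [-0.03 -0.02  0.02]
rotvec deg [-0.01 -0.    0.02] shift cm in target axes [ 3.1   5.01 -0.82] in current [ 3.1   5.01 -0.82]
```

jog_arm:
  series:
    - [0, 0, 0, 0, 2.5, -0.4, 0.75]
    - [0, 0, 0, 0, 2.5, -0.4, 0.75]
    - [0, 0, 0, 0, 0, 0, 0.75]
    - [0, 0, 0, 0, 0, 0, 0.75]

```text
clock: 3.0
eef_pos: [472.4, 288.3, 230.7]
tcp_rot: [-1.901, 1.569, -2.505]
contact_force: [0.2, -0.1, 1.2]
opening: 0.748
```

```bash
python3 - <<'E'
from h import *
import fit
s,*_=snap('wrist','w1')
print(fit.rect('w1',(472,290),45,98,115))
print(fit.rect('w1',(472,290),55,6,16))
plan((472.7,290.5,66.5),-34.6)
E
```

```text
(1771, np.float64(104.98031121456125), ((471.2715148925781, 291.2691650390625), (60.67127990722656, 25.704952239990234), 56.01926803588867))
(289, np.float64(9.021654554167696), ((471.2843933105469, 292.0748596191406), (63.02267837524414, 35.062156677246094), 56.05711364746094))
t 3.05 p [472.3 287.8 230.8] zyaw -34.62 j [ 0.5  0.2  1.8 -0.   1.1  1.1] open 0.751 F [-0.7 -0.2 -0.2] T [0.  0.1 0. ]
rotvec deg [-0.  -0.   0.1] shift cm in target axes [16.4  0.2 -0.1] in current [16.4  0.3 -0.1]
```

View pics/w1.png

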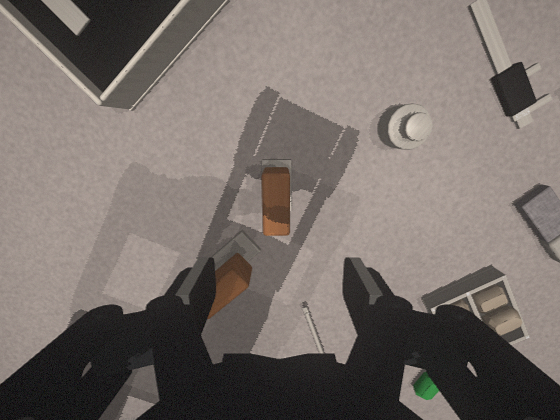

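The wrist view shows the target tamper at (277,200), which is the far one. The nearer look-alike is at (230,285). The three cameras agree within about 2 mm, so I'm descending.

jog_arm:
  series:
    - [-0.4, 0, 0, 0, 0.3, -0.2, 0.75]
    - [0, 0, 0, 3.0, 0, 0, 0.75]
    - [0, 0, 0, 3.0, 0, 0, 0.75]
    - [0, 0, 0, 3.0, 0, 0, 0.75]
    - [0, 0, 0, 3.0, 0, 0, 0.75]
    - [0, 0, 0, 2.4, 0, 0, 0.75]
    - [0, 0, 0, 2.0, 0, 0, 0.75]
    - [0, 0, 0, 0, 0, 0, 0.75]
    - [0, 0, 0, 0, 0, 0, 0.75]

```text
clock: 3.95
eef_pos: [472.9, 291.6, 67.7]
tcp_rot: [-2.051, 1.57, -2.649]
contact_force: [0.4, -0.2, -0.1]
opening: 0.744
```

```bash
python3 - <<'E'
from h import *
plan((472,291,66.5),-34.2)
E
```

```text
t 3.95 p [472.9 291.6  67.7] zyaw -34.26 j [0.55  0.457 1.907 0.    0.778 1.148] open 0.744 F [ 0.4 -0.2 -0.1] T [-0.01 -0.05 -0.01]
rotvec deg [-0.06 -0.01  0.02] shift cm in target axes [ 0.12 -0.11 -0.04] in current [ 0.12 -0.11 -0.04]
```

jog_arm:
  series:
    - [0, 0, 0, 0.1, 0, 0, 0.75]
    - [0, 0, 0, 0, 0, 0, 0.3]
    - [0, 0, 0, 0, 0, 0, 0.0]
    - [0, 0, 0, 0, 0, 0, 0.0]
    - [0, 0, 0, 0, 0, 0, 0.0]
    - [0, 0, 0, 0, 0, 0, 0.0]
    - [0, 0, 0, 0, 0, 0, 0.0]
    - [0, 0, 0, 0, 0, 0, 0.0]
  force: 80

```text
clock: 4.75
eef_pos: [472.9, 292.5, 67.1]
tcp_rot: [1.939, 1.57, 1.341]
contact_force: [-3.4, 2.0, 6.4]
opening: 0.294
```

```bash
python3 - <<'E'
from h import *
plan((472,291,160),-34.2)
E
```

```text
t 4.75 p [472.9 292.5  67.1] zyaw -34.24 j [5.510e-01 4.580e-01 1.907e+00 1.000e-03 7.760e-01 1.148e+00] open 0.294 F [-3.4  2.   6.4] T [0.27 0.52 0.05]
rotvec deg [-0.04 -0.02 -0.04] shift cm in target axes [-9.29 -0.18  0.01] in current [-9.29 -0.17  0.01]
```

jog_arm:
  series:
    - [0, 0, 0, -1, 0, 0, 0]
    - [0, 0, 0, -2, 0, 0, 0]
    - [0, 0, 0, -3, 0, 0, 0]
    - [0, 0, 0, -3, 0, 0, 0]
    - [0, 0, 0, -2, 0, 0, 0]
    - [0, 0, 0, 0, 0, 0, 0]

```text
clock: 5.35
eef_pos: [474.4, 292.8, 179.3]
tcp_rot: [1.128, 1.566, 0.531]
contact_force: [1.4, 1.1, -4.3]
opening: 0.294
```

```bash
python3 - <<'E'
from h import *
np.set_printoptions(precision=1,suppress=True)
c=np.array([593,-14]);a=np.radians(-5.15);X=np.array([np.cos(a),np.sin(a)]);Y=np.array([-X[1],X[0]])
for tag in('scene0','side0'):
    P,_=cloud(tag); q=P[np.isfinite(P[...,2])]; d=q[:,:2]-c; x=d@X;y=d@Y
    for l in(-24,24):
        print(tag,l,[(yy,np.round(np.percentile(q[(abs(x-l)<12)&(abs(y-yy)<3),2],[50]),0)[0]) for yy in range(-48,49,6) if ((abs(x-l)<12)&(abs(y-yy)<3)).any()])
plan((569.1,-11.8,177),-5.15)
snap('scene','scene1');snap('side','side1')
import fit
for t in('scene1','side1'): print(fit.rect(t,(473,292),45,205,235))
E
```

```text
scene0 -24 [(-48, np.float64(19.0)), (-42, np.float64(16.0)), (-36, np.float64(22.0)), (-30, np.float64(27.0)), (-24, np.float64(29.0)), (-12, np.float64(42.0)), (-6, np.float64(47.0)), (0, np.float64(47.0)), (6, np.float64(48.0)), (12, np.float64(42.0)), (18, np.float64(29.0)), (24, np.float64(28.0)), (30, np.float64(27.0)), (36, np.float64(21.0)), (42, np.float64(18.0)), (48, np.float64(28.0))]
scene0 24 [(-48, np.float64(20.0)), (-42, np.float64(24.0)), (-36, np.float64(21.0)), (-30, np.float64(27.0)), (-24, np.float64(30.0)), (-12, np.float64(42.0)), (-6, np.float64(47.0)), (0, np.float64(48.0)), (6, np.float64(47.0)), (12, np.float64(41.0)), (18, np.float64(30.0)), (24, np.float64(28.0)), (30, np.float64(28.0)), (36, np.float64(21.0)), (48, np.float64(27.0))]
side0 -24 [(-48, np.float64(29.0)), (-36, np.float64(22.0)), (-30, np.float64(29.0)), (-24, np.float64(31.0)), (-18, np.float64(31.0)), (-12, np.float64(42.0)), (-6, np.float64(50.0)), (0, np.float64(51.0)), (6, np.float64(50.0)), (12, np.float64(6.0)), (24, np.float64(32.0)), (30, np.float64(31.0)), (42, np.float64(30.0)),
[... 157 characters left out ...]
), (-12, np.float64(42.0)), (-6, np.float64(50.0)), (0, np.float64(51.0)), (6, np.float64(51.0)), (12, np.float64(8.0)), (24, np.float64(32.0)), (30, np.float64(31.0)), (48, np.float64(22.0))]
t 5.35 p [474.4 292.8 179.3] zyaw -34.24 j [ 0.6  0.3  1.8 -0.   1.   1.1] open 0.294 F [ 1.4  1.1 -4.3] T [ 0.  -0.1 -0. ]
rotvec deg [-29.1   0.2  -0.2] shift cm in target axes [  0.2 -29.5  12.2] in current [  0.2 -19.9  25. ]
(492, np.float64(218.6253202565179), ((476.68792724609375, 298.5298156738281), (48.22926712036133, 83.84552764892578), 52.93764114379883))
(534, np.float64(218.93542131563356), ((467.11993408203125, 288.9879150390625), (65.28137969970703, 73.58245849609375), 88.7435302734375))
```

View pics/side1.png

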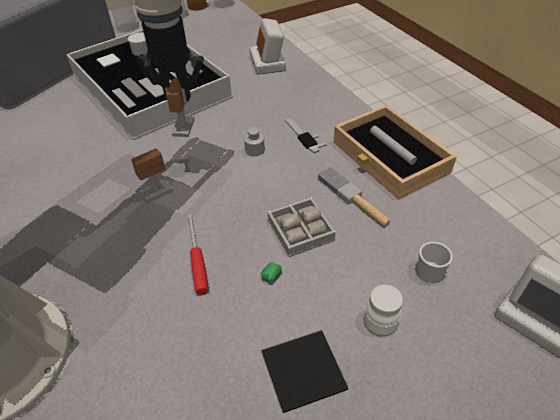

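jog_arm:
  series:
    - [-6, 0, 0, 0, 0, 0, 0]
    - [-8, 0, 0, 0, 0, 0, 0]
    - [-8, 0, 0, 0, 0, 0, 0]
    - [-7.1, 0, 0, 0, 0, 0, 0]
    - [0, 0, 0, 0, 0, 0, 0]
    - [0, 0, 0, 0, -1.5, 0.62, 0]
    - [0, 0, 0, 0, -3, 1.24, 0]
    - [0, 0, 0, 0, -3.5, 1.45, 0]
    - [0, 0, 0, 0, -3.5, 1.45, 0]
    - [0, 0, 0, 0, -3.5, 1.45, 0]
    - [0, 0, 0, 0, -3.5, 1.45, 0]
    - [0, 0, 0, 0, -3.5, 1.45, 0]
    - [0, 0, 0, 0, -3.5, 1.45, 0]
    - [0, 0, 0, 0, -2.5, 1.03, 0]
    - [0, 0, 0, 0, -1.5, 0.61, 0]
    - [0, 0, 0, 0, 0, 0, 0]
    - [0, 0, 0, 0, 0, 0, 0]

```text
clock: 7.15
eef_pos: [567.5, -12.7, 175.8]
tcp_rot: [2.89, 1.57, 2.798]
contact_force: [-0.1, 0.9, -5.0]
opening: 0.291
```

```bash
python3 - <<'E'
from h import *
plan((569.1,-11.8,130),-5.15)
_,im,*_=snap('wrist','w2')
E
```

```text
t 7.15 p [567.5 -12.7 175.8] zyaw -5.26 j [-0.025  0.326  1.81   0.     1.008  0.066] open 0.291 F [-0.1  0.9 -5. ] T [ 0.07 -0.03  0.03]
rotvec deg [-0.11 -0.07 -0.02] shift cm in target axes [4.58 0.11 0.15] in current [4.57 0.1  0.16]
```

View pics/w2.png

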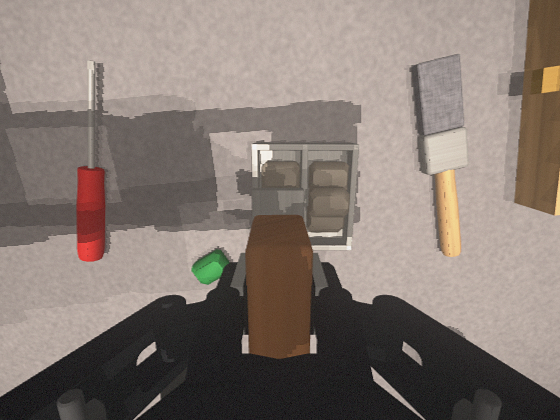

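The foot hangs in line with the left lane, with its edge at pixel (275,190). I'll lower it gently to just above the raised stone.

jog_arm:
  series:
    - [-0.1, 0, 0, 1, 0.1, 0.15, 0]
    - [0, 0, 0, 2, 0, 0, 0]
    - [0, 0, 0, 1.5, 0, 0, 0]
    - [0, 0, 0, 0.6, 0, 0, 0]
    - [0, 0, 0, 0.2, 0, 0, 0]
    - [0, 0, 0, 0, 0, 0, 0]
    - [0, 0, 0, 0, 0, 0, 0]

```text
clock: 7.9
eef_pos: [570.2, -11.7, 123.9]
tcp_rot: [0.069, 1.57, -0.019]
contact_force: [0.3, 0.1, -4.2]
opening: 0.297
```

```bash
python3 - <<'E'
from h import *
plan((569.1,-11.8,96),-5.15)
for n in('scene','side'): snap(n,n+'2')
a=cv2.imread('pics/scene2.png')[150:270,215:335];b=cv2.imread('pics/side2.png')[150:270,240:360]
cv2.imwrite('pics/c2.png',np.hstack([cv2.resize(x,(400,400),interpolation=3) for x in(a,b)]))
E
```

```text
t 7.9 p [570.2 -11.7 123.9] zyaw -5.02 j [-0.023  0.394  1.845  0.     0.902  0.065] open 0.297 F [ 0.3  0.1 -4.2] T [ 0.05 -0.02 -0.02]
rotvec deg [ 0.13  0.06 -0.  ] shift cm in target axes [ 2.79 -0.02 -0.1 ] in current [ 2.79 -0.02 -0.11]
```

View pics/c2.png

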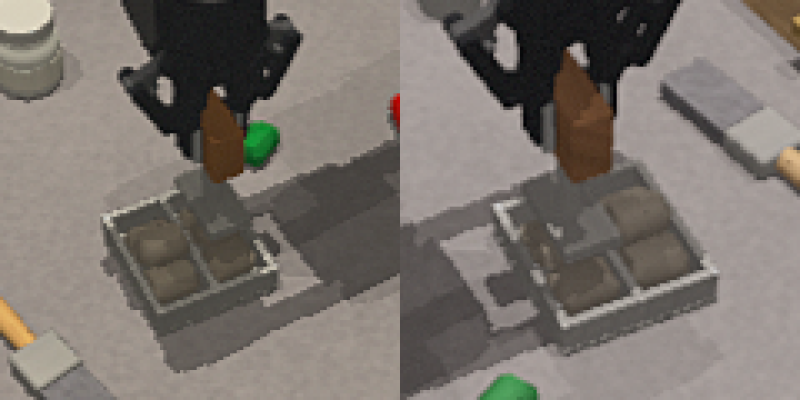

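jog_arm:
  series:
    - [0, 0, 0, 0.2, 0, -0.1, 0]
    - [0, 0, 0, 0.2, 0, 0, 0]
    - [0, 0, 0, 0.15, 0, 0, 0]
    - [0, 0, 0, 0.15, 0, 0, 0]
    - [0, 0, 0, 0.15, 0, 0, 0]
    - [0, 0, 0, 0.15, 0, 0, 0]

```text
clock: 8.6
eef_pos: [569.1, -11.8, 113.6]
tcp_rot: [0.067, 1.57, -0.021]
contact_force: [-0.2, -0.1, 0.4]
opening: 0.297
```

jog_arm:
  series:
    - [0, 0, 0, 0.15, 0, 0, 0]
    - [0, 0, 0, 0.15, 0, 0, 0]
    - [0, 0, 0, 0.15, 0, 0, 0]
    - [0, 0, 0, 0.15, 0, 0, 0]

```text
clock: 9.0
eef_pos: [568.8, -11.8, 107.3]
tcp_rot: [0.089, 1.57, 0.001]
contact_force: [-0.4, -0.2, 0.2]
opening: 0.298
```

jog_arm:
  series:
    - [0, 0, 0, 0.15, 0, 0, 0]
    - [0, 0, 0, 0.15, 0, 0, 0]
    - [0, 0, 0, 0.15, 0, 0, 0]

```text
clock: 9.3
eef_pos: [567.9, -11.8, 102.0]
tcp_rot: [-3.097, 1.569, 3.098]
contact_force: [0.5, 0.1, -5.5]
opening: 0.295
```

jog_arm:
  series:
    - [0, 0, 0, 0.15, 0, 0, 0]
    - [0, 0, 0, 0.15, 0, 0, 0]

```text
clock: 9.5
eef_pos: [568.4, -11.8, 99.4]
tcp_rot: [-3.066, 1.57, 3.129]
contact_force: [1.1, -0.4, -4.8]
opening: 0.294
```

jog_arm:
  series:
    - [0, 0, 0, 0.1, 0, 0, 0]
    - [0, 0, 0, 0.1, 0, 0, 0]

```text
clock: 9.7
eef_pos: [568.6, -11.8, 97.6]
tcp_rot: [-3.087, 1.571, 3.108]
contact_force: [0.1, 0.0, -4.1]
opening: 0.3
```

jog_arm:
  series:
    - [0, 0, 0, 0.1, 0, 0, 0]
    - [0, 0, 0, 0.1, 0, 0, 0]

```text
clock: 9.9
eef_pos: [568.9, -11.8, 96.0]
tcp_rot: [-0.059, 1.57, -0.147]
contact_force: [-2.9, -0.1, 8.7]
opening: 0.295
```

jog_arm:
  series:
    - [0, 0, 0, 0.05, 0, 0, 0]
    - [0, 0, 0, 0.05, 0, 0, 0]

```text
clock: 10.1
eef_pos: [569.0, -11.8, 96.0]
tcp_rot: [-0.024, 1.57, -0.111]
contact_force: [-6.3, -0.8, 15.1]
opening: 0.296
```

jog_arm:
  series:
    - [0, 0, 0, 0.06, 0, 0, 0]
    - [0, 0, 0, 0, 0, 0, 0]
    - [0, 0, 0, 0, 0, 0, 0]
    - [0, 0, 0, 0, 0, 0, 0]

```text
clock: 10.5
eef_pos: [569.0, -11.8, 96.0]
tcp_rot: [-0.038, 1.57, -0.126]
contact_force: [-6.6, -0.4, 15.2]
opening: 0.293
```

jog_arm:
  series:
    - [0, 0, 0, -0.2, 0, 0, 0]
    - [0, 0, 0, -0.5, 0, 0, 0]
    - [0, 0, 0, -1.5, 0, 0, 0]
    - [0, 0, 0, -2, 0, 0, 0]
    - [0, 0, 0, -1.5, 0, 0, 0]
    - [0, 0, 0, -0.3, 0, 0, 0]
    - [0, 0, 0, 0, 0, 0, 0]

```text
clock: 11.2
eef_pos: [568.8, -11.8, 154.4]
tcp_rot: [0.075, 1.57, -0.013]
contact_force: [-0.3, -0.4, -5.3]
opening: 0.29
```

```bash
cat > chk.py <<'E'
from h import *
import sys
k=sys.argv[1]
c=np.array([593,-14]);a=np.radians(-5.15);X=np.array([np.cos(a),np.sin(a)]);Y=np.array([-X[1],X[0]])
for n in('scene','side'):
    tag=n+k; snap(n,tag)
    P,_=cloud(tag); q=P[np.isfinite(P[...,2])&(P[...,2]<75)]; d=q[:,:2]-c; x=d@X;y=d@Y
    for l in(-24,24):
        print(tag,l,[(yy,int(np.median(q[(abs(x-l)<12)&(abs(y-yy)<3),2]).round())) for yy in range(-48,49,6) if ((abs(x-l)<12)&(abs(y-yy)<3)).any()])
a=cv2.imread(f'pics/scene{k}.png')[165:265,225:325];b=cv2.imread(f'pics/side{k}.png')[170:270,250:350]
cv2.imwrite(f'pics/c{k}.png',np.hstack([cv2.resize(x,(400,400),interpolation=3) for x in(a,b)]))
plan((616.9,-16.2,160),-5.15)
E
python3 chk.py 3
```

```text
scene3 -24 [(-48, 24), (-36, 27), (-30, 28), (-24, 28), (-18, 25), (-12, 24), (-6, 28), (0, 28), (6, 28), (12, 25), (18, 24), (24, 28), (30, 28), (36, 29), (42, 24), (48, 26)]
scene3 24 [(-48, 20), (-42, 22), (-36, 21), (-30, 26), (-24, 29), (-12, 44), (-6, 47), (0, 48), (6, 48), (12, 41), (18, 30), (24, 29), (30, 28), (36, 20), (42, 20), (48, 28)]
side3 -24 [(-48, 30), (-42, 26), (-36, 31), (-30, 32), (-24, 31), (-18, 30), (-12, 27), (-6, 31), (0, 31), (6, 31), (12, 27), (18, 28), (24, 31), (30, 31), (36, 31), (42, 30), (48, 26)]
side3 24 [(-48, 31), (-36, 23), (-30, 30), (-24, 31), (-18, 31), (-12, 42), (-6, 50), (0, 51), (6, 51), (12, 28), (24, 32), (30, 31), (42, 30), (48, 25)]
t 11.3 p [568.  -11.8 153.3] zyaw -5.04 j [-0.023  0.354  1.827  0.     0.963  0.065] open 0.293 F [-0.4  1.1 -5.1] T [ 0.01  0.01 -0.04]
rotvec deg [ 0.11 -0.08  0.  ] shift cm in target axes [-0.67 -0.    4.91] in current [-0.68 -0.01  4.9 ]
```

View pics/c3.png

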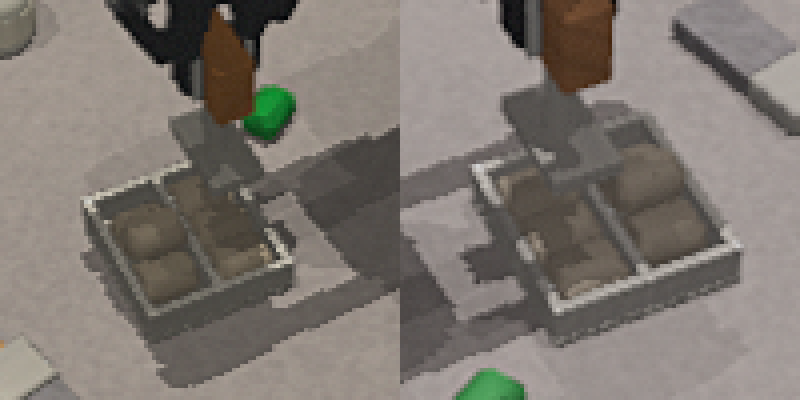

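The first lane is flat, with all three stones level. Next is the second lane: the foot is at about 87 mm and the stone's top at 49 mm, so it clears.

jog_arm:
  series:
    - [0, 0, 0, 0, 0, 1.3, 0]
    - [0, 0, 0, 0, 0, 2.3, 0]
    - [0, 0, 0, 0, 0, 1.2, 0]
    - [0, 0, 0, 0, 0, 0, 0]
    - [0, 0, 0, 1.0, 0, 0, 0]
    - [0, 0, 0, 1.3, 0, 0, 0]
    - [0, 0, 0, 0.7, 0, 0, 0]
    - [0, 0, 0, 0, 0, 0, 0]
    - [0, 0, 0, 0, 0, 0, 0]

```text
clock: 12.2
eef_pos: [616.1, -16.0, 123.9]
tcp_rot: [-3.084, 1.57, 3.111]
contact_force: [-0.1, -0.1, -4.8]
opening: 0.296
```

```bash
python3 - <<'E'
from h import *
plan((616.9,-16.2,96),-5.15)
E
```

```text
t 12.2 p [616.1 -16.  123.9] zyaw -5.04 j [-0.028  0.457  1.741  0.     0.945  0.06 ] open 0.296 F [-0.1 -0.1 -4.8] T [-0.01  0.01  0.06]
rotvec deg [ 0.11 -0.04  0.  ] shift cm in target axes [ 2.79 -0.02  0.08] in current [ 2.79 -0.02  0.08]
```

jog_arm:
  series:
    - [0, 0, 0, 0.2, 0, 0.05, 0]
    - [0, 0, 0, 0.2, 0, 0, 0]
    - [0, 0, 0, 0.15, 0, 0, 0]
    - [0, 0, 0, 0.15, 0, 0, 0]
    - [0, 0, 0, 0.15, 0, 0, 0]
    - [0, 0, 0, 0.15, 0, 0, 0]
    - [0, 0, 0, 0.15, 0, 0, 0]
    - [0, 0, 0, 0.15, 0, 0, 0]
    - [0, 0, 0, 0.15, 0, 0, 0]
    - [0, 0, 0, 0.15, 0, 0, 0]

```text
clock: 13.2
eef_pos: [617.2, -16.1, 108.3]
tcp_rot: [0.031, 1.57, -0.056]
contact_force: [-0.5, -0.1, -0.3]
opening: 0.294
```

jog_arm:
  series:
    - [0, 0, 0, 0.15, 0, 0, 0]
    - [0, 0, 0, 0.15, 0, 0, 0]
    - [0, 0, 0, 0.15, 0, 0, 0]
    - [0, 0, 0, 0.15, 0, 0, 0]
    - [0, 0, 0, 0.15, 0, 0, 0]

```text
clock: 13.7
eef_pos: [616.6, -16.0, 100.1]
tcp_rot: [-3.075, 1.57, 3.121]
contact_force: [-0.2, -0.5, -5.6]
opening: 0.294
```

jog_arm:
  series:
    - [0, 0, 0, 0.1, 0, 0, 0]
    - [0, 0, 0, 0.1, 0, 0, 0]
    - [0, 0, 0, 0.1, 0, 0, 0]

```text
clock: 14.0
eef_pos: [617.0, -16.0, 97.6]
tcp_rot: [0.324, 1.571, 0.236]
contact_force: [0.7, 0.4, -5.5]
opening: 0.294
```

jog_arm:
  series:
    - [0, 0, 0, 0.1, 0, 0, 0]
    - [0, 0, 0, 0.05, 0, 0, 0]

```text
clock: 14.2
eef_pos: [617.0, -16.1, 96.1]
tcp_rot: [-0.696, 1.571, -0.784]
contact_force: [-0.6, 0.2, -3.1]
opening: 0.296
```

jog_arm:
  series:
    - [0, 0, 0, 0.08, 0, 0, 0]
    - [0, 0, 0, 0.08, 0, 0, 0]
    - [0, 0, 0, 0, 0, 0, 0]

```text
clock: 14.5
eef_pos: [617.2, -16.1, 96.0]
tcp_rot: [-0.006, 1.57, -0.094]
contact_force: [-3.6, 0.6, 9.4]
opening: 0.288
```

jog_arm:
  series:
    - [0, 0, 0, 0.08, 0, 0, 0]
    - [0, 0, 0, 0.0, 0, 0, 0]
    - [0, 0, 0, 0, 0, 0, 0]

```text
clock: 14.8
eef_pos: [617.3, -16.1, 96.0]
tcp_rot: [0.006, 1.57, -0.082]
contact_force: [-6.4, 0.0, 15.9]
opening: 0.294
```

jog_arm:
  series:
    - [0, 0, 0, -0.2, 0, 0, 0]
    - [0, 0, 0, -0.5, 0, 0, 0]
    - [0, 0, 0, -1.5, 0, 0, 0]
    - [0, 0, 0, -3, 0, 0, 0]
    - [0, 0, 0, -3, 0, 0, 0]
    - [0, 0, 0, -2, 0, 0, 0]
    - [0, 0, 0, -0.5, 0, 0, 0]
    - [0, 0, 0, 0, 0, 0, 0]

```text
clock: 15.6
eef_pos: [617.4, -16.1, 201.8]
tcp_rot: [0.059, 1.569, -0.029]
contact_force: [0.7, -0.3, -5.5]
opening: 0.293
```

```bash
python3 chk.py 4; python3 -c "
from h import *
plan((442.6,-276.5,200),-9)"
```

```text
scene4 -24 [(-48, 23), (-42, 25), (-36, 28), (-30, 29), (-24, 29), (-18, 26), (-12, 23), (-6, 28), (0, 29), (6, 28), (12, 26), (18, 24), (24, 28), (30, 28), (36, 28), (42, 25), (48, 26)]
scene4 24 [(-48, 23), (-42, 25), (-36, 29), (-30, 28), (-24, 28), (-18, 26), (-12, 25), (-6, 28), (0, 28), (6, 28), (12, 25), (18, 26), (24, 28), (30, 29), (36, 29), (42, 25), (48, 25)]
side4 -24 [(-48, 30), (-42, 26), (-36, 31), (-30, 31), (-24, 31), (-18, 31), (-12, 27), (-6, 30), (0, 31), (6, 31), (12, 27), (18, 28), (24, 31), (30, 31), (36, 31), (42, 30), (48, 26)]
side4 24 [(-48, 29), (-42, 28), (-36, 31), (-30, 32), (-24, 31), (-18, 31), (-12, 28), (-6, 31), (0, 31), (6, 32), (12, 27), (18, 28), (24, 31), (30, 32), (36, 32), (42, 29), (48, 27)]
t 15.7 p [616.2 -16.  199.8] zyaw -5.04 j [-0.028  0.371  1.681  0.     1.09   0.059] open 0.297 F [-0.3 -0.1 -5.6] T [ 0.03  0.01 -0.02]
rotvec deg [ 0.11 -0.09  0.  ] shift cm in target axes [ 3.98 -0.01  0.07] in current [ 3.98 -0.01  0.08]
t 15.7 p [616.2 -16.  199.8] zyaw -5.04 j [-0.028  0.371  1.681  0.     1.09   0.059] open 0.297 F [-0.3 -0.1 -5.6] T [ 0.03  0.01 -0.02]
rotvec deg [ 3.96 -0.09  0.01] shift cm in target axes [-2.000e-02 -2.844e+01 -1.307e+01] in current [  0.   -27.47 -15.01]
```

View pics/c4.png

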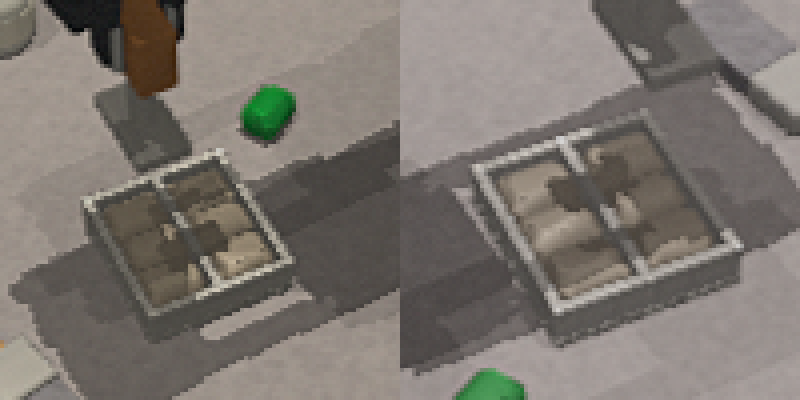

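All six stones are flat: tops read 28–29 mm in scene and 31–32 mm in side, the latter carrying its +2 mm bias. Now to the rest plate.

jog_arm:
  series:
    - [4, 0, 0, 0, 0, 0, 0]
    - [0, 0, 0, 0, 0, 0, 0]
    - [0, 0, 0, 0, -1.5, -0.69, 0]
    - [0, 0, 0, 0, -3, -1.38, 0]
    - [0, 0, 0, 0, -3.5, -1.61, 0]
    - [0, 0, 0, 0, -3.5, -1.61, 0]
    - [0, 0, 0, 0, -3.5, -1.61, 0]
    - [0, 0, 0, 0, -3.5, -1.61, 0]
    - [0, 0, 0, 0, -3.5, -1.61, 0]
    - [0, 0, 0, 0, -3, -1.38, 0]
    - [0, 0, 0, 0, -2, -0.92, 0]
    - [0, 0, 0, 0, -1.4, -0.64, 0]
    - [0, 0, 0, 0, 0, 0, 0]
    - [0, 0, 0, 0, 0, 0, 0]

```text
clock: 17.1
eef_pos: [443.2, -275.9, 200.6]
tcp_rot: [2.008, 1.57, 1.85]
contact_force: [-0.4, 0.1, -4.3]
opening: 0.294
```

```bash
python3 - <<'E'
from h import *
plan((442.6,-276.5,73.5),-9)
E
```

```text
t 17.1 p [ 443.2 -275.9  200.6] zyaw -9.06 j [-0.56   0.228  1.883  0.     1.032 -0.402] open 0.294 F [-0.4  0.1 -4.3] T [0.02 0.04 0.01]
rotvec deg [-0.06 -0.01 -0.03] shift cm in target axes [12.71 -0.07 -0.05] in current [12.71 -0.07 -0.04]
```

Lowering to about 8 mm above the plate, then checking.

jog_arm:
  series:
    - [0, 0, 0, 1.5, 0, 0, 0]
    - [0, 0, 0, 3, 0, 0, 0]
    - [0, 0, 0, 3, 0, 0, 0]
    - [0, 0, 0, 2.5, 0, 0, 0]
    - [0, 0, 0, 1.3, 0, 0, 0]
    - [0, 0, 0, 0.6, 0, 0, 0]
    - [0, 0, 0, 0, 0, 0, 0]
    - [0, 0, 0, 0, 0, 0, 0]

```text
clock: 17.9
eef_pos: [444.3, -276.3, 82.7]
tcp_rot: [-0.356, 1.569, -0.514]
contact_force: [-0.4, 0.2, -4.7]
opening: 0.295
```

```bash
python3 - <<'E'
from h import *
import fit
plan((442.6,-276.5,73.5),-9)
for n in('scene','side'):
    snap(n,n+'5'); print(fit.rect(n+'5',(442.6,-276.5),55,16,32))
a=cv2.imread('pics/scene5.png')[80:200,210:330];b=cv2.imread('pics/side5.png')[290:410,240:360]
cv2.imwrite('pics/c5.png',np.hstack([cv2.resize(x,(400,400),interpolation=3) for x in(a,b)]))
E
```

```text
t 17.9 p [ 444.3 -276.3   82.7] zyaw -9.02 j [-0.6  0.4  2.   0.   0.8 -0.4] open 0.295 F [-0.4  0.2 -4.7] T [ 0. -0.  0.]
rotvec deg [-0.   0.1  0. ] shift cm in target axes [ 0.9 -0.1 -0.2] in current [ 0.9 -0.1 -0.2]
(167, np.float64(24.290523737822696), ((445.7088623046875, -277.1395263671875), (69.17198944091797, 36.77396011352539), 81.04417419433594))
(602, np.float64(27.821401265424697), ((443.29998779296875, -279.6360168457031), (64.01493072509766, 36.751216888427734), 81.67793273925781))
```

View pics/c5.png

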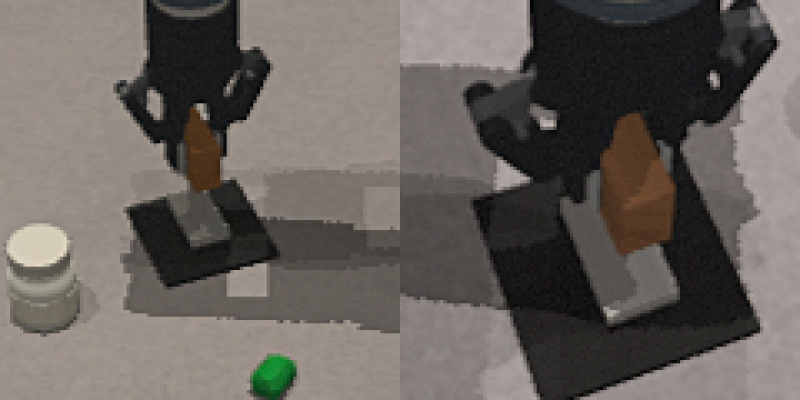

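jog_arm:
  series:
    - [0, 0, 0, 0.2, 0.12, -0.2, 0]
    - [0, 0, 0, 0.2, 0, 0, 0]
    - [0, 0, 0, 0.2, 0, 0, 0]
    - [0, 0, 0, 0.15, 0, 0, 0]
    - [0, 0, 0, 0.1, 0, 0, 0]
    - [0, 0, 0, 0, 0, 0, 0]
    - [0, 0, 0, 0, 0, 0, 0]

```text
clock: 18.7
eef_pos: [441.6, -274.5, 73.2]
tcp_rot: [2.349, 1.571, 2.191]
contact_force: [0.6, 0.6, -5.2]
opening: 0.298
```

jog_arm:
  series:
    - [0, 0, 0, 0.05, 0, 0, 0]
    - [0, 0, 0, 0.05, 0, 0, 0]
    - [0, 0, 0, 0, 0, 0, 0]
    - [0, 0, 0, 0, 0, 0, 0]

```text
clock: 19.1
eef_pos: [441.7, -274.6, 73.1]
tcp_rot: [-0.615, 1.571, -0.773]
contact_force: [-2.8, 1.9, 6.0]
opening: 0.298
```

jog_arm:
  series:
    - [0, 0, 0, -0.05, 0, 0, 0]
    - [0, 0, 0, 0, 0, 0, 0.35]
    - [0, 0, 0, 0, 0, 0, 0.45]
    - [0, 0, 0, 0, 0, 0, 0.6]
    - [0, 0, 0, 0, 0, 0, 0.7]
    - [0, 0, 0, 0, 0, 0, 0.7]
    - [0, 0, 0, 0, 0, 0, 0.7]

```text
clock: 19.8
eef_pos: [441.6, -274.5, 72.8]
tcp_rot: [0.355, 1.571, 0.198]
contact_force: [0.3, 0.1, 0.5]
opening: 0.699
```

jog_arm:
  series:
    - [0, 0, 0, -0.5, 0, 0, 0.7]
    - [0, 0, 0, -1, 0, 0, 0.7]
    - [0, 0, 0, -2, 0, 0, 0.7]
    - [0, 0, 0, -3, 0, 0, 0.7]
    - [0, 0, 0, -4, 0, 0, 0.7]
    - [0, 0, 0, -4, 0, 0, 0.7]
    - [0, 0, 0, -2, 0, 0, 0.7]
    - [0, 0, 0, 0, 0, 0, 0.7]
    - [0, 0, 0, 0, 0, 0, 0.7]

```text
clock: 20.7
eef_pos: [441.5, -274.5, 238.3]
tcp_rot: [-0.416, 1.57, -0.574]
contact_force: [-0.4, 0.4, -0.5]
opening: 0.7
```

```bash
python3 chk.py 6; python3 - <<'E'
from h import *
import fit
for n in('scene6','side6'):
    print(fit.rect(n,(442.6,-276.5),55,12,25),fit.rect(n,(442.6,-276.5),55,105,120))
    print('plate',fit.rect(n,(441,-278),90,-10,20,lambda i:i.max(-1)<50))
E
```

```text
scene6 -24 [(-48, 23), (-42, 23), (-36, 28), (-30, 29), (-24, 29), (-18, 27), (-12, 24), (-6, 28), (0, 28), (6, 28), (12, 26), (18, 24), (24, 28), (30, 28), (36, 27), (42, 26), (48, 26)]
scene6 24 [(-48, 25), (-42, 24), (-36, 28), (-30, 28), (-24, 28), (-18, 26), (-12, 24), (-6, 29), (0, 28), (6, 27), (12, 24), (18, 27), (24, 28), (30, 29), (36, 28), (42, 25), (48, 26)]
side6 -24 []
side6 24 []
t 20.8 p [ 440.9 -274.1  236.8] zyaw -9.04 j [-0.559  0.183  1.85   0.     1.11  -0.401] open 0.699 F [-0.5 -0.3 -0.7] T [ 0.01  0.02 -0.  ]
rotvec deg [-3.89 -0.09 -0.04] shift cm in target axes [ 7.68 27.26 15.22] in current [ 7.68 28.22 13.35]
(152, np.float64(15.350654858723772), ((448.8819885253906, -275.8512878417969), (50.988800048828125, 70.21688842773438), 1.6658724546432495)) (137, np.float64(110.69478934981089), ((443.2223205566406, -273.6385192871094), (61.8635139465332, 27.119293212890625), 82.89291381835938))
plate (655, np.float64(4.8362065062932516), ((443.28704833984375, -274.23907470703125), (111.9834976196289, 110.71186065673828), 79.87732696533203))
(597, np.float64(18.015542479606324), ((453.6814270019531, -279.6293640136719), (65.01644134521484, 62.26887130737305), 81.06098937988281)) (718, np.float64(113.79830287793948), ((440.6606750488281, -277.4677429199219), (61.034584045410156, 26.058876037597656), 81.64207458496094))
plate (2896, np.float64(8.141379520446833), ((441.64044189453125, -278.4836730957031), (109.52346801757812, 108.9999008178711), 80.08058166503906))
```

View pics/scene6.png

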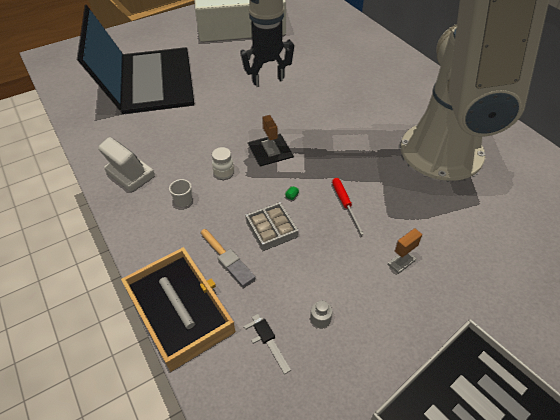

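View pics/side6.png

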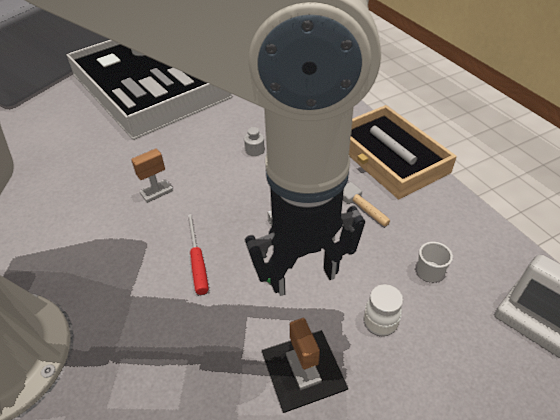

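The tamper stands upright and centred to within about 1 mm, with the scene picture at (270,140) and side at (304,350). The stones are flat and the bystanders are where they were. Handing in.

```bash
python3 -c "
from rig import r
print(r.sign_off())"
```

```text
the job is handed in; nothing more can be done
None
```

I took the tamper farthest from the base and pressed the raised stone down slowly in each lane. I then stood the tamper on the rest plate, let go, moved clear and handed the job in at about 21 s. At the end of each press the force was about 20 N.

- **Stones:** the last scene picture shows all six tops at 28–29 mm, level with the rim. The side camera's last picture had the mould hidden by the arm; its earlier one, taken after the second press, agreed apart from its constant +2 mm bias.
- **Tamper:** it stands upright, with the grip centre within about 1 mm of the plate centre in both cameras. Fits of the foot in those last pictures were not usable because other points got mixed in. I judged the centring from the grip top and from a look just before setting down, after which I shifted it about 2 mm.
- **Everything else:** by eye, the other items look unmoved in the final pictures.

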